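# Prop the burn-in cabinet's vent window wider

## Task

The vent window of the burn-in cabinet is propped only a little open by its stay. Lift the stay off its pin, swing the window wider with it, and set the stay's last hole, the one next to the red knob, over the pin, fully home. Feel for the pin gently, do not force the bar down on it, let go of it at the end, and leave the pot, spool, screwdriver and tin where they are.

Things in the scene. Friction and masses are not known exactly. Their poses are not given: they have to be found in the camera images.
- cabinet: the burn-in cabinet, fixed to the bench: a beige open-fronted case 260 (x) x 260 (y) x 140 (z) mm; origin at the centre of its underside; x points from its front (the robot's side) to its back, z up. It stands in different places, turned up to 0.3 rad. Its front carries a blue-framed clear vent window, 200 mm wide.
- window_hinge (a point): point on the window's upright hinge axis, at bench height: x = -138, y = +100 mm in the cabinet's frame. The window runs from here to the cabinet's -y side and opens outward, towards the cabinet's -x.
- window (a joint): opening of the window from where it stands at the start, rad: 0 at the start (0.18 rad from shut), grows as it opens; about 0.35 to 0.45 when the stay's last hole is on the pin. The hinge is stiff by friction (0.35 N m, about 2 N at the stay) and stays where it is left.
- stay: the stay: a flat aluminium bar 236 x 34 x 4 mm. Origin at its pivot on the window's top edge, 160 mm from the window's hinge axis, in the middle of the bar's thickness (152 mm above the bench); x along the bar from the pivot to the knob, y across it, z up through it. It swings sideways easily about the pivot, so it turns with the pull on its knob.
- big_hole (a point): centre of the bar's big round hole, 22 mm, at the bar's underside, on its centre line 105 mm from the pivot; it is round the pin at the start. A round 12 mm hole at 137 mm from the pivot is not the wanted one.
- far_hole (a point): centre of the wanted last hole, round, 12 mm, at the bar's underside, on its centre line 165 mm from the pivot and 35 mm from the knob's axis
- stay_knob (a point): foot of the red knob, on the bar's top face 200 mm from the pivot: an upright round knob, 16 mm diameter, 34 mm high, to be pinched from above; lifting it tips the bar up about the pivot. Tipping is stiff by friction (0.3 N m, about 1.5 N at the knob): the bar does not fall by its own weight, it stays tipped as left and must be pushed down.
- pin_rail: dark steel plate fixed on the cabinet's roof, 44 (x) x 34 (y) x 10 (z) mm, its axes along the cabinet's; origin at the centre of its underside, at x = -62.3, y = -45, z = 140 mm in the cabinet's frame. The pin stands on it. The parts bend if bar and pin or plate are pressed together with 20 N or more; 5 to 10 N is plenty.
- rail_top (a point): middle of the plate's top face, on which the bar lies flat when home. The fixed upright brass pin (10 mm diameter, its flat top, 11 mm above this face, bevelled by 1.2 mm) is set off centre: its axis is 5 mm from this point, in a direction that differs each time and is not measured: look or feel for it. Missed, the bar stops on the pin's top, 11 mm too high at the hole.
- pot: white ceramic pot, 72 mm wide, 85 mm high; origin at the centre of its underside
- spool: grey plastic spool, 64 mm wide, 42 mm high; origin at the centre of its underside
- driver: screwdriver with a yellow handle lying on the bench; origin under its middle
- tin: small steel tin, 48 mm wide, 34 mm high, standing on the cabinet's roof near the back; origin at the centre of its underside

How it is judged:
On the way, in this order (a step that is already met when the one before it is completed fails the run):
1. the stay is lifted clear of the pin (z of big_hole in the frame of pin_rail above 0.0215 m), for 0.1 s.
2. the stay's last hole is fully down over the pin (z of far_hole in the frame of pin_rail below 0.0118 m and horizontal distance between far_hole and rail_top below 0.0075 m), for 0.2 s.
At the end, for the whole second after the job is handed in: the last hole is over the pin, the bar's underside within 1.8 mm of the plate's top there and the hole's centre within 7.5 mm of the plate's middle, the window at least 0.3 rad further open than at the start, the stay at rest and let go (all of step 2 and value of joint window above 0.3 rad and linear speed of stay below 0.02 m/s); the robot touches nothing.
It fails at once if the stay is pressed against the pin or its plate with more than 20 N (contact force between stay and pin_rail above 20 N).
It fails at once if the pot is moved more than 15 mm or tipped (distance of pot from where it was at the start of the episode above 0.015 m or angle between pot's own z axis and vertical above 0.3 rad).
It fails at once if the spool is moved more than 15 mm or tipped (distance of spool from where it was at the start of the episode above 0.015 m or angle between spool's own z axis and vertical above 0.3 rad).
It fails at once if the screwdriver is moved more than 15 mm (distance of driver from where it was at the start of the episode above 0.015 m).
It fails at once if the tin is moved more than 15 mm or tipped (distance of tin from where it was at the start of the episode above 0.015 m or angle between tin's own z axis and vertical above 0.3 rad).
It also fails if it takes over 72 s, if anything falls off the work surface, if the arm or the gripper's body presses on something with over 40 N, if the wrist force passes 120 N, or if a joint passes its speed limit or range.

## Robot

A 6-joint arm with a two-finger parallel gripper is mounted at the origin on the work surface. World frame = base frame: x ahead of the robot, y to its left, z up, the work surface at z = 0. Lengths are in m, angles in rad, forces in N, time in s.
With the tool pointing down it reaches from about 0.35 to 0.775 m from the base axis. Payload 7.3 kg.
Tool frame: the origin (TCP) lies between the finger pads; the fingertips stand 17 mm ahead of it and the grasp point (between the pads) lies 2 mm behind it; z points along the fingers, y is the line along which they close (so a half turn about z gives the same grasp; the last joint's range is limited). The gripper opens to 92 mm and grips with 3 to 60 N. Pads are 19 mm wide; open, the fingers measure 130 mm over their backs; the gripper's body (75 mm by 190 mm) begins 47 mm behind the grasp point.
Start: joints at [1.178, 0.342, 1.524, -0, 1.275, -0.146], TCP at [0.128, 0.509, 0.214] pointing down, gripper open.
Joint ranges: [-2.53, 2.53], [-0.77, 2.02], [0.04, 2.7], [-1, 4.14], [0.28, 2.66], [-3.11, 3.11]. Speed limits (rad/s): [2.57, 2.57, 3.14, 3.14, 3.14, 3.14].

## Interface

Orientations are given as [roll, pitch, yaw] about the fixed x, y, z axes, in that order (R = Rz(yaw) Ry(pitch) Rx(roll)).
In Python, from cell import robot, optics gives the robot as it stands.
- The arm moves only by the tool play_rows, never from a script. Its argument "rows" is a list of rows, each a list of 7 numbers: the shift along the tool's x, y, z in cm, then the turn, a rotation vector about the tool's x, y, z in rad, then the opening, from 0 (shut) to 1 (fully open). In form: [[tx, ty, tz, wx, wy, wz, grip], ...]. A call has 1 to 20 rows; each row is the pose to reach, as a shift and turn from the pose commanded when the call began, along the tool's axes at that moment; what a row does not reach only later rows make up. A row lasts 1/10 s, in which the tool goes at most 50 mm and 8.59 degrees, less where a joint would pass 70% of its speed; a pose out of reach is approached as far as the arm can. A call with a gripper value outside its range is refused whole. The fingers move at their own pace and stop on an object; "squeeze" is the grip in N (left out, the last holds). Time passes only in rows, so rows that repeat a pose let the fingers close. It gives the time, the measured TCP pose, the force, the opening and the grip force at its end, in the units of the state.
- robot.observe(): the state, without advancing time (a new reading comes with each control period).
- optics.read_camera(name): name is "scene" or "side" or "wrist"; returns (picture, depth): 384x512x3 uint8, red, green, blue; 384x512 float32, m along the optical axis (not along the pixel's ray), 0 where there is no reading.
- optics.camera_model(name): a dict with "fx", "fy", "cx", "cy" (pixels), "dist" ([k1, k2, p1, p2, k3] as OpenCV has them; the pictures are not rectified), "origin" and "rotation" of the camera in the world; the wrist camera has in their place "tool_from_camera" (4x4, takes a point from camera to tool coordinates, whose origin is the TCP and whose axes are the flange's). Camera axes: x right, y up, looking along -z (the intrinsics and any distortion apply to the point x, -y, -z); pixel columns grow to the right and rows downward; lengths in m; the calibration is good to about 2 mm. A picture is of the moment at which its call begins: read the wrist's pose just before it. camera_model takes no time and is no camera call.
- robot.hand_in(): hands the job in; it is judged then, once.
The state is a dict: "time": time; "qpos": joint angles; "qvel": joint speeds; "joint_efforts": joint torques, N m; "tool_pos": TCP position; "tool_rot": TCP orientation; "contact_force": force on the tool from outside, world axes, zero at the start; "torque": the same for the moment, N m; "opening": finger opening in m; "grip_force": force on a finger pad.
Only numpy, scipy, OpenCV 4.12 (cv2) and the standard library are available. Lean on these libraries where they do the work, as an engineer would, in place of code of your own. Each camera call takes 0.05 s, during which the arm holds its last target. There are 200 camera calls.

## Working session

There is one attempt and no reset: what is moved stays moved. The work goes in short steps, Python scripts to look and compute and a tool call to move; the robot and the scene stay as the last step left them, time stands still between calls to the robot, and variables do not carry over. Pictures are saved under pics/ and viewed, at most 10 in all, crops included, and the job is handed in when it is done.

Besides the shell and the picture viewer there is one more tool, called after ">>>" by a JSON object that holds its "api" and its "payload", one argument or row to a line. play_rows: Moves the arm, as the interface text tells. Its arguments: {"type":"object","properties":{"rows":{"type":"array"},"squeeze":{"type":"number"}},"required":["rows"]}

```bash
mkdir -p pics; ls; cat > h.py <<'E'
from cell import robot, optics
import numpy as np, cv2
def cam(n,save=None):
    s=robot.observe(); p,d=optics.read_camera(n); m=optics.camera_model(n)
    if 'origin' in m: o=np.array(m['origin']);R=np.array(m['rotation'])
    else:
        from scipy.spatial.transform import Rotation as Ro
        T=np.array(m['tool_from_camera']);Rt=Ro.from_euler('xyz',s['tool_rot']).as_matrix()
        o=Rt@T[:3,3]+s['tool_pos'];R=Rt@T[:3,:3]
    if save: cv2.imwrite('pics/'+save+'.png',p[:,:,::-1])
    return dict(p=p,d=d,m=m,o=o,R=R)
def K(m): return np.array([[m['fx'],0,m['cx']],[0,m['fy'],m['cy']],[0,0,1.]])
def rays(c,uv):
    q=cv2.undistortPoints(np.array(uv,float).reshape(-1,1,2),K(c['m']),np.array(c['m']['dist'],float)).reshape(-1,2)
    return np.c_[q[:,0],-q[:,1],-np.ones(len(q))]@c['R'].T
def onz(c,uv,z):
    r=rays(c,uv); return c['o']+r*((z-c['o'][2])/r[:,2])[:,None]
def pts(c,mask):
    v,u=np.nonzero(mask&(c['d']>0)); return c['o']+rays(c,np.c_[u,v])*c['d'][v,u][:,None]
def proj(c,P):
    q=(np.atleast_2d(P)-c['o'])@c['R']; q=q*[1,-1,-1]
    return cv2.projectPoints(q.reshape(-1,1,3),np.zeros(3),np.zeros(3),K(c['m']),np.array(c['m']['dist'],float))[0].reshape(-1,2)
E
python3 - <<'E'
from h import *
s=robot.observe();print({k:np.round(v,3) for k,v in s.items()})
for n in('scene','side'):
    c=cam(n,n+'0');print(n,c['o'],c['R'].round(2).tolist(),c['m']['fx'],c['m']['dist'])
a=cv2.imread('pics/scene0.png');b=cv2.imread('pics/side0.png')
cv2.imwrite('pics/both0.png',cv2.resize(np.vstack([a,b]),None,fx=.78,fy=.78))
print(optics.camera_model('wrist'))
E
```

```text
pics
{'time': np.float64(0.0), 'qpos': array([ 1.178,  0.343,  1.525, -0.   ,  1.275, -0.146]), 'qvel': array([ 0.001, -0.001,  0.   ,  0.001, -0.   ,  0.001]), 'joint_efforts': array([-2.0000e-03, -4.3125e+01, -2.4422e+01,  7.2000e-02,  5.6000e-02,
       -0.0000e+00]), 'tool_pos': array([0.128, 0.509, 0.213]), 'tool_rot': array([-3.14 , -0.   ,  2.895]), 'contact_force': array([-0.769,  0.149,  0.89 ]), 'torque': array([-0.005,  0.033, -0.005]), 'grip_force': np.float64(0.0), 'opening': np.float64(0.092)}
scene [1.29166225 0.67241577 1.12809528] [0.77, -0.02, 2.34] 495.86132283801703 [-0.20794845  0.          0.          0.          0.        ]
side [0.5068964  0.92748787 0.91515859] [0.86, -0.0, -3.12] 489.2594987397686 [-0.12593501  0.          0.          0.          0.        ]
{'fx': 271.48108090694706, 'fy': 271.48108090694706, 'cx': 252.43635849495965, 'cy': 192.72813569531598, 'dist': array([0.00378615, 0.        , 0.        , 0.        , 0.        ]), 'tool_from_camera': array([[-1.43033147e-03,  9.59047563e-01,  2.83241464e-01,
         7.58191127e-02],
       [ 9.99997934e-01,  1.78083446e-03, -9.79999304e-04,
        -2.82806335e-04],
       [-1.44427210e-03,  2.83239477e-01, -9.59048129e-01,
        -1.72067180e-01],
       [ 0.00000000e+00,  0.00000000e+00,  0.00000000e+00,
         1.00000000e+00]])}
```

```bash
sed -i "s/R=np.array(m\['rotation'\])/R=Ro.from_euler('xyz',m['rotation']).as_matrix()/; s/^        from scipy.*$//; s/^import numpy/from scipy.spatial.transform import Rotation as Ro\nimport numpy/" h.py; python3 -c "import h"
```

```text
(no output)
```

View pics/both0.png

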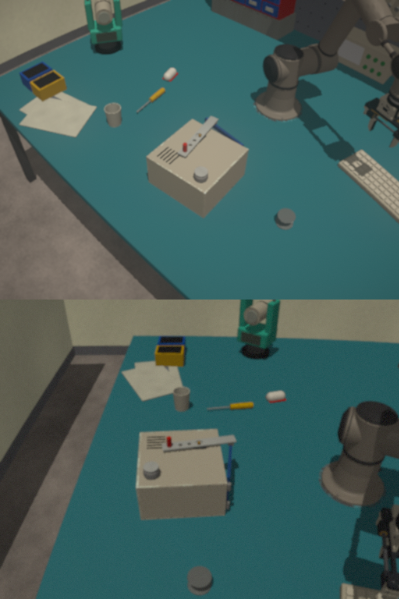

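The two views (scene above, side below, both scaled by 0.78) show the cabinet in front of the robot. The stay lies across its roof. The red knob is at about (237,188) in the scene image and (217,181) in the side image. The tin is on the roof towards the back, and the pot, driver and spool are well away. Next I'll measure these.

```bash
cat > m.py <<'E'
from h import *
def measure(n,save=None):
    c=cam(n,save); P=np.zeros(c['d'].shape+(3,)); ok=c['d']>0
    P[ok]=pts(c,ok); c['P']=P
    hsv=cv2.cvtColor(c['p'],cv2.COLOR_RGB2HSV); 
    box=(P[...,0]>.3)&(P[...,0]<1)&(abs(P[...,1])<.35)
    c['red']=((hsv[...,0]<8)|(hsv[...,0]>172))&(hsv[...,1]>130)&box&(P[...,2]>.12)
    c['box']=box;c['hsv']=hsv
    return c
E
python3 - <<'E'
from m import *
for n in('scene','side'):
    c=measure(n);P=c['P'];r=P[c['red']];print(n,'knob',len(r),np.median(r,0).round(4),r.min(0).round(3),r.max(0).round(3))
    top=r[r[:,2]>np.percentile(r[:,2],70)];print(' top',top.mean(0).round(4))
    v,u=np.nonzero(c['red']);print(' px',u.mean(),v.mean(),u.min(),u.max(),v.min(),v.max(),' onz.172',onz(c,[[u.mean(),v.mean()]],.172).round(4))
    roof=c['box']&(abs(P[...,2]-.14)<.006)&(P[...,0]>.35)
    q=P[roof];print(' roof',len(q),np.median(q[:,2]).round(4))
    rc=cv2.minAreaRect(q[:,:2].astype(np.float32)*1000);print(' ',rc)
    b=c['box']&(abs(P[...,2]-.155)<.005)&~c['red'];q=P[b];print(' bar',len(q),cv2.minAreaRect(q[:,:2].astype(np.float32)*1000),np.median(q[:,2]))
    hs=c['hsv'];bl=c['box']&(hs[...,0]>100)&(hs[...,0]<125)&(hs[...,1]>120)&(P[...,2]>.02)&(P[...,2]<.16);q=P[bl];print(' blue',len(q), len(q) and cv2.minAreaRect(q[:,:2].astype(np.float32)*1000))
E
```

```text
scene knob 31 [0.6269 0.0093 0.1819] [0.619 0.002 0.157] [0.63  0.015 0.189]
 top [0.6249 0.008  0.1878]
 px 236.70967741935485 187.67741935483872 235 238 183 193  onz.172 [[0.6215 0.0048 0.172 ]]
 roof 5695 0.1387
  ((565.9585571289062, 34.21171569824219), (309.29290771484375, 264.0867919921875), 5.742362022399902)
 bar 632 ((571.5855712890625, 15.566055297851562), (330.861572265625, 118.72795867919922), 34.48772048950195) 0.15278802122489465
 blue 81 ((431.42083740234375, 23.107398986816406), (199.49349975585938, 9.673552513122559), 86.60277557373047)
side knob 59 [0.6217 0.015  0.1749] [0.616 0.007 0.156] [0.627 0.019 0.19 ]
 top [0.6215 0.0135 0.1861]
 px 216.27118644067798 181.67796610169492 214 219 176 188  onz.172 [[0.6218 0.012  0.172 ]]
 roof 6755 0.1382
  ((565.7340087890625, 37.55260467529297), (304.3817138671875, 267.8597717285156), 5.504269599914551)
 bar 811 ((570.0064697265625, 17.752639770507812), (328.6878356933594, 119.69403839111328), 34.80888748168945) 0.1521855019862488
 blue 178 ((433.7178039550781, 55.85157012939453), (145.11611938476562, 9.270891189575195), 85.29163360595703)
```

>>> {"api": "play_rows", "payload": {
  "rows": [
    [0,0,-5,0,0,0,1],
    [0,0,-9,0,0,0,1],
    [-58,-38,-9,0,0,-0.46,1],
    [-58,-38,-9,0,0,-0.46,1],
    [-58,-38,-9,0,0,-0.46,1],
    [-58,-38,-9,0,0,-0.46,0.6],
    [-58,-38,-9,0,0,-0.46,0.6],
    [-58,-38,-9,0,0,-0.46,0.6],
    [-58,-38,-9,0,0,-0.46,0.6],
    [-58,-38,-9,0,0,-0.46,0.6],
    [-58,-38,-9,0,0,-0.46,0.6],
    [-58,-38,-9,0,0,-0.46,0.6],
    [-58,-38,-9,0,0,-0.46,0.6],
    [-58,-38,-9,0,0,-0.46,0.6],
    [-58,-38,-9,0,0,-0.46,0.6],
    [-58,-38,-9,0,0,-0.46,0.6],
    [-58,-38,-9,0,0,-0.46,0.6],
    [-58,-38,-9,0,0,-0.46,0.6],
    [-58,-38,-9,0,0,-0.46,0.6],
    [-58,-38,-9,0,0,-0.46,0.6]
  ]
}}

```text
time: 2.2
tool_pos: [0.597, 0.0004, 0.304]
tool_rot: [3.141, 0.0, -2.927]
contact_force: [1.0, -0.5, -0.0]
opening: 0.0549
grip_force: 0.0
```

```bash
python3 - <<'E'
from m import *
s=robot.observe();print({k:np.round(v,4) for k,v in s.items() if k in('time','tool_pos','tool_rot','contact_force','qpos','opening')})
c=measure('wrist','w1');cv2.imwrite('pics/w1b.png',cv2.resize(c['p'][:,:,::-1],None,fx=1.55,fy=1.55,interpolation=2))
P=c['P'];r=P[c['red']];print(len(r),np.median(r,0),r.max(0))
E
```

```text
{'time': np.float64(2.2), 'qpos': array([-1.2780e-01,  4.3320e-01,  1.1390e+00,  4.0000e-04,  1.5692e+00,
       -1.9136e+00]), 'tool_pos': array([5.97e-01, 4.00e-04, 3.04e-01]), 'tool_rot': array([ 3.1413e+00,  4.0000e-04, -2.9266e+00]), 'contact_force': array([ 1.037 , -0.4632, -0.0129]), 'opening': np.float64(0.0549)}
204 [0.61897522 0.00484567 0.18849291] [0.6292875  0.01252449 0.19094221]
```

View pics/w1b.png

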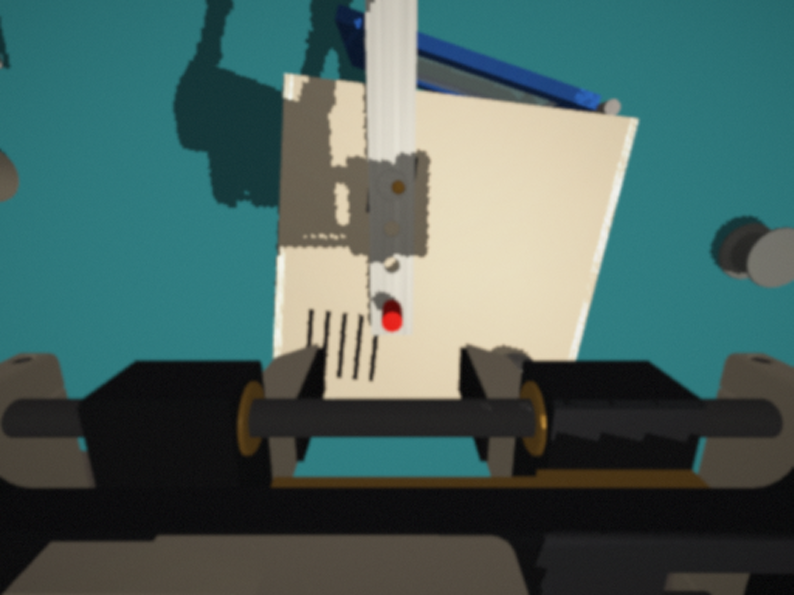

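The wrist view shows the bar running up the picture. The brass pin is inside the big hole at native pixel (257,121). The middle hole is at (252,148), the far hole at (252,171) and the knob top at (253,207). The front roof corners are at (184,47) and (411,77). Now I'll turn these into positions.

```bash
python3 - <<'E'
from m import *
c=measure('wrist');p=c['p'];P=c['P']
cr=p[100:225,225:285];cv2.imwrite('pics/w2.png',cv2.resize(cr[:,:,::-1],None,fx=5,fy=4.8,interpolation=cv2.INTER_NEAREST)[:600])
h=c['hsv']
m=np.zeros(h.shape[:2],bool);m[112:130,245:268]=1
pm=m&(h[...,1]>120)&(h[...,2]>40)&(h[...,0]<25)
v,u=np.nonzero(pm);pin=onz(c,[[u.mean(),v.mean()]],.161)[0];print('pin px',u.mean(),v.mean(),len(u),np.ptp(u)+1,np.ptp(v)+1,pin.round(4))
rm=c['red']&(h[...,2]>180);v,u=np.nonzero(rm);print('redbright',len(u),u.mean(),v.mean(),np.ptp(u)+1,np.ptp(v)+1,onz(c,[[u.mean(),v.mean()]],.188).round(4))
r=P[c['red']];t=r[r[:,2]>.186];print('top pts',len(t),t.mean(0).round(4),(t.min(0)/2+t.max(0)/2).round(4))
# roof: beige
roof=((h[...,0]<25)&(h[...,1]<110)&(h[...,2]>110)&(abs(P[...,2]-.14)<.008))
cnt=max(cv2.findContours(roof.astype(np.uint8),0,1)[0],key=cv2.contourArea)
print('roof hull approx',cv2.approxPolyDP(cv2.convexHull(cnt),4,True).reshape(-1,2).tolist())
# bar edges
bar=(abs(P[...,2]-.154)<.004)&(h[...,1]<60)&(h[...,2]>90)
rows=[]
for y in list(range(5,45,4))+list(range(80,100,4))+list(range(150,205,5)):
    x=np.nonzero(bar[y,200:300])[0]
    if len(x): rows.append((y,x.min()+200,x.max()+200))
print(rows)
Q=onz(c,[((a+b)/2,y) for y,a,b in rows],.154);W=[np.linalg.norm(onz(c,[(a,y)],.154)-onz(c,[(b+1,y)],.154)).round(3) for y,a,b in rows];print(Q[:,:2].round(4).tolist(),W)
E
```

```text
pin px 256.5777777777778 120.15555555555555 45 8 7 [ 0.5302 -0.0096  0.161 ]
redbright 124 252.58064516129033 207.23387096774192 13 12 [[0.623  0.0059 0.188 ]]
top pts 139 [0.6219 0.0057 0.1889] [0.6222 0.0058 0.1887]
roof hull approx [[406, 77], [369, 231], [296, 256], [209, 256], [180, 228], [180, 159], [268, 59]]
[(5, np.int64(236), np.int64(268)), (9, np.int64(236), np.int64(268)), (13, np.int64(236), np.int64(268)), (17, np.int64(236), np.int64(268)), (21, np.int64(236), np.int64(268)), (25, np.int64(236), np.int64(268)), (29, np.int64(236), np.int64(268)), (33, np.int64(236), np.int64(268)), (37, np.int64(237), np.int64(268)), (41, np.int64(237), np.int64(268)), (80, np.int64(237), np.int64(267)), (84, np.int64(237), np.int64(267)), (88, np.int64(237), np.int64(267)), (92, np.int64(237), np.int64(267)), (96, np.int64(238), np.int64(267)), (150, np.int64(239), np.int64(266)), (155, np.int64(239), np.int64(266)), (160, np.int64(239), np.int64(266)), (165, np.int64(239), np.int64(266)), (170, np.int64(239), np.int64(266)), (175, np.int64(239), np.int64(266)), (180, np.int64(239), 
[... 440 characters left out ...]
6], [0.5647, -0.0068], [0.5705, -0.0056], [0.5763, -0.0043], [0.5822, -0.003], [0.5882, -0.0017], [0.5942, -0.0004], [0.6004, 0.0009], [0.6065, 0.0023], [0.6128, 0.0036], [0.6191, 0.005], [0.6254, 0.0064]] [np.float64(0.034), np.float64(0.034), np.float64(0.034), np.float64(0.034), np.float64(0.034), np.float64(0.034), np.float64(0.035), np.float64(0.035), np.float64(0.034), np.float64(0.034), np.float64(0.034), np.float64(0.034), np.float64(0.034), np.float64(0.035), np.float64(0.034), np.float64(0.033), np.float64(0.033), np.float64(0.033), np.float64(0.034), np.float64(0.034), np.float64(0.034), np.float64(0.034), np.float64(0.034), np.float64(0.035), np.float64(0.035), np.float64(0.035)]
```

View pics/w2.png

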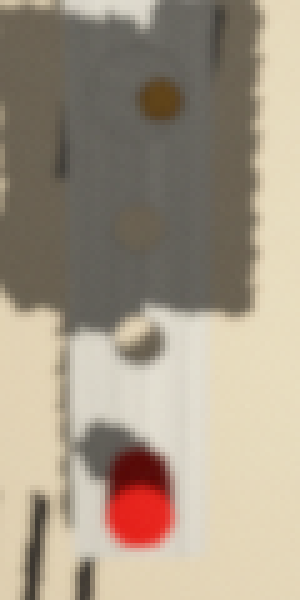

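```bash
cat > rel.py <<'E'
from h import *
def rel(tgt,rpy):
    s=robot.observe();R0=Ro.from_euler('xyz',s['tool_rot']);R1=Ro.from_euler('xyz',rpy)
    return (R0.inv().apply(np.array(tgt)-s['tool_pos'])*100).round(2),(R0.inv()*R1).as_rotvec().round(3)
E
python3 - <<'E'
from rel import *
from scipy.optimize import fsolve
c=cam('wrist')
q=onz(c,[[184,47],[411,77],[369,231],[406,77],[268,59]],.14)[:,:2];print(q.round(4))
L,Rr=q[1],q[0];y=(L-Rr);print('front len',np.linalg.norm(y));yaw=np.arctan2(-y[0],y[1]);d=q[3]-q[4];print(yaw,np.arctan2(-d[0],d[1]))
e=q[2]-q[3];print('side edge',np.arctan2(e[1],e[0]))
print('hinge cap',onz(c,[[393.5,68]],.15).round(4))
C=Ro.from_euler('z',yaw).as_matrix()[:2,:2]
mid=(L+Rr)/2;O=mid+C@[.13,0]
hin=O+C@[-.138,.1];print('origin',O,'hinge',hin.round(4),'rail',(O+C@[-.0623,-.045]).round(4))
piv=np.array([.4271,-.0371]);print('hinge-pivot',np.linalg.norm(piv-hin))
pin=np.array([.5302,-.0096]);a0=np.arctan2(*(piv-hin)[::-1]);print('win open',-a0-np.pi/2+yaw)
for pp in (piv,):
    f=lambda t:np.linalg.norm(hin+.16*np.array([np.cos(a0-t),np.sin(a0-t)])-pin)-.165
    t=fsolve(f,.4)[0];pv=hin+.16*np.array([np.cos(a0-t),np.sin(a0-t)]);u=(pin-pv)/.165
    print('t',t,'bar',np.arctan2(u[1],u[0]),'knob',(pv+.2*u).round(4))
print(rel([.6225,.0058,.177],[np.pi,0,-2.926]))
E
```

```text
[[ 0.4712 -0.1052]
 [ 0.4468  0.1532]
 [ 0.6397  0.17  ]
 [ 0.448   0.1476]
 [ 0.4631 -0.0111]]
front len 0.2596101696173934
0.09401574101962382 0.09496324726326708
side edge 0.11610654345352855
hinge cap [[0.4445 0.1259 0.15  ]]
origin [0.58842479 0.03620167] hinge [0.4416 0.1228] rail [ 0.5306 -0.0144]
hinge-pivot 0.16056526192606976
win open 0.18473568571841034
t -18.15554401435837 bar -0.09490791255718609 knob [ 0.573  -0.0137]
(array([-2.57,  0.02, 12.72]), array([-0.   ,  0.001, -0.001]))<stdin>:15: RuntimeWarning: The iteration is not making good progress, as measured by the 
 improvement from the last ten iterations.
```

>>> {"api": "play_rows", "payload": {
  "rows": [
    [-2.57,0,4,0,0,0,0.5],
    [-2.57,0,8,0,0,0,0.5],
    [-2.57,0,10,0,0,0,0.5],
    [-2.57,0,12,0,0,0,0.5],
    [-2.57,0,12.7,0,0,0,0.5],
    [-2.57,0,12.7,0,0,0,0.5],
    [-2.57,0,12.7,0,0,0,0],
    [-2.57,0,12.7,0,0,0,0],
    [-2.57,0,12.7,0,0,0,0],
    [-2.57,0,12.7,0,0,0,0],
    [-2.57,0,12.7,0,0,0,0],
    [-2.57,0,12.7,0,0,0,0]
  ],
  "squeeze": 20
}}

```text
time: 3.55
tool_pos: [0.623, 0.0043, 0.1766]
tool_rot: [-3.142, 0.0, -2.928]
contact_force: [0.4, 0.1, 0.1]
opening: 0.0032
grip_force: 0.0
```

```bash
cat > kin.py <<'E'
from rel import *
from scipy.optimize import brentq
hin=np.array([.4416,.1228]);piv=np.array([.4271,-.0371]);a0=np.arctan2(*(piv-hin)[::-1])
def sol(pin,r=.165,z=.158):
    P=lambda t:hin+.16*np.array([np.cos(a0-t),np.sin(a0-t)])
    t=brentq(lambda t:np.linalg.norm(P(t)-pin)-r,.0,.9);u=(pin-P(t))/np.linalg.norm(pin-P(t))
    return t,np.arctan2(u[1],u[0]),P(t),u
E
python3 - <<'E'
from kin import *
t,b,p,u=sol(np.array([.5302,-.0096]));print(t,b,p,(p+.2*u).round(4))
for r in(.115,.125,.135,.145,.155,.165):
    t,b,p,u=sol(np.array([.5302,-.0096]),r);print(r,round(t,3),round(b,3),(p+.2*u).round(4))
E
```

```text
0.4058895961194686 0.05028934586860225 [ 0.3654086  -0.01789424] [ 0.5652 -0.0078]
0.115 0.057 0.227 [0.613  0.0095]
0.125 0.124 0.193 [0.6038 0.0048]
0.135 0.193 0.158 [0.5944 0.0006]
0.145 0.263 0.123 [ 0.5848 -0.0029]
0.155 0.334 0.087 [ 0.575  -0.0057]
0.165 0.406 0.05 [ 0.5652 -0.0078]
```

The fingers closed to 3 mm with no grip force, so the knob isn't between them. I'll look before doing anything else.

```bash
python3 - <<'E'
from m import *
print({k:np.round(v,4) for k,v in robot.observe().items() if k in('time','tool_pos','opening','grip_force','contact_force')})
w=cam('wrist')['p'];a=measure('scene');b=measure('side')
f=lambda c,x,y:cv2.resize(c['p'][y:y+120,x:x+130],(400,370))
cv2.imwrite('pics/w3.png',np.vstack([np.hstack([f(a,180,140),f(b,160,140)]),cv2.resize(w[100:384],(800,230*1))])[:,:,::-1])
for c in(a,b):
    r=c['P'][c['red']];print(len(r),r.mean(0) if len(r) else 0)
E
```

```text
{'time': np.float64(3.55), 'tool_pos': array([0.623 , 0.0043, 0.1766]), 'contact_force': array([0.3685, 0.1161, 0.1467]), 'grip_force': np.float64(0.0), 'opening': np.float64(0.0032)}
20 [0.62769857 0.01170906 0.17247388]
64 [0.62081696 0.01466143 0.17132004]
```

View pics/w3.png

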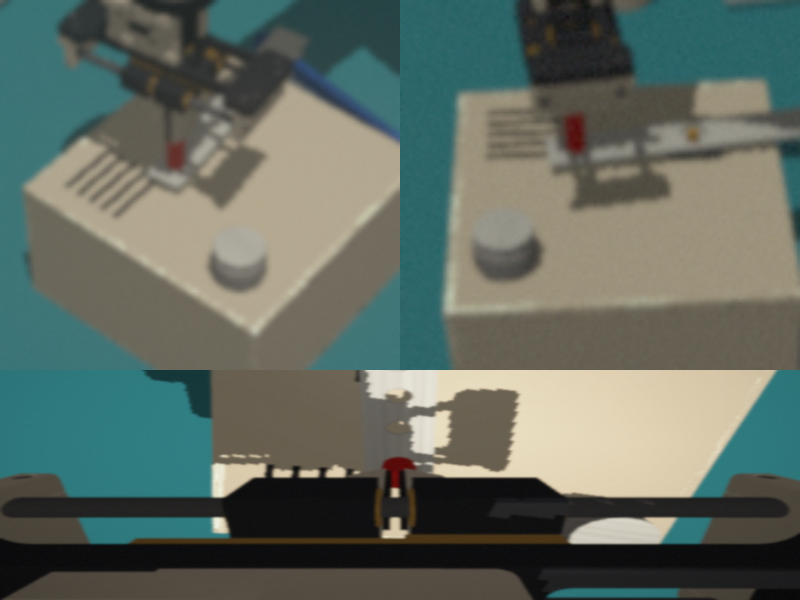

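```bash
python3 - <<'E'
from m import *
s=robot.observe();c=measure('wrist');R=Ro.from_euler('xyz',s['tool_rot']).as_matrix()
for t in([0,0,0],[0,0,.017],[0,0,-.002],[.0095,0,.017],[-.0095,0,.017]): print(t,proj(c,s['tool_pos']+R@t).round(1))
red=(c['hsv'][...,1]>130)&((c['hsv'][...,0]<8)|(c['hsv'][...,0]>172))
v,u=np.nonzero(red);print(len(u),u.min(),u.max(),v.min(),v.max())
for y in range(v.min(),v.max()+1,1):
    x=u[v==y]
    if len(x):print(y,x.min(),x.max(),c['P'][y,int(x.mean())].round(4), c['p'][y,int(x.mean())])
print(proj(c,[[.6225,.0058,.188],[.6225,.0058,.154]]))
print((Ro.from_euler('xyz',s['tool_rot']).inv().apply(c['P'][210:260:4,252]-s['tool_pos'])).round(3))
E
```

```text
[0, 0, 0] [[253.  227.7]]
[0, 0, 0.017] [[252.9 218.4]]
[0, 0, -0.002] [[253.  228.9]]
[0.0095, 0, 0.017] [[252.9 206.4]]
[-0.0095, 0, 0.017] [[253.  230.1]]
309 245 265 208 244
208 252 257 [0.6155 0.0035 0.1573] [91 31 29]
209 250 260 [0.6145 0.0041 0.1617] [89 15 13]
210 249 261 [0.6145 0.004  0.1639] [88 10  9]
211 248 262 [0.6143 0.004  0.1666] [88  9  8]
212 247 263 [0.6148 0.0041 0.1673] [88 10  7]
213 246 263 [0.615  0.0034 0.169 ] [88  9  7]
214 246 263 [0.6154 0.0034 0.1701] [90 11 10]
215 246 263 [0.6154 0.0034 0.172 ] [89 12  9]
216 245 263 [0.6149 0.0033 0.175 ] [88  8  8]
217 245 264 [0.6154 0.0034 0.1757] [88 10  9]
218 245 264 [0.6149 0.0033 0.1787] [88  9  9]
219 245 264 [0.6153 0.0034 0.1797] [88  9  9]
220 245 265 [0.6142 0.0038 0.1837] [90 13 12]
221 245 265 [0.6146 0.0038 0.1845] [88 12 11]
222 249 265 [0.6151 0.0046 0.1847] [85 36 30]
223 249 265 [0.6154 0.0033 0.1862] [71 10  9]
224 250 255 [0.6141 0.0017 0.1917] [52 10  8]
225 251 254 [0.6141 0.0018 0.1931] [35 12 11]
226 251 253 [0.6143 0.0018 0.1943] [27 11 12]
227 252 253 [0.6141 0.0018 0.1962] [26 11 12]
22
[... 451 characters left out ...]
11 10]
238 252 253 [0.6143 0.0018 0.2108] [25  8  8]
239 252 253 [0.6136 0.0016 0.2137] [26  9  9]
240 252 253 [0.6139 0.0017 0.2143] [26 12 10]
241 252 253 [0.6143 0.0018 0.2146] [25  8 10]
242 252 253 [0.6143 0.0018 0.2159] [26  9  9]
243 252 253 [0.614  0.0017 0.2176] [26 11 11]
244 252 253 [0.614  0.0017 0.2187] [24 11 11]
[[255.40905838 234.77271222]
 [254.90860611 215.59645448]]
[[ 0.007 -0.001  0.016]
 [ 0.007 -0.001  0.007]
 [ 0.008 -0.001 -0.001]
 [ 0.008 -0.001 -0.008]
 [ 0.009 -0.001 -0.018]
 [ 0.009 -0.001 -0.024]
 [ 0.009 -0.001 -0.03 ]
 [ 0.009 -0.001 -0.034]
 [ 0.009 -0.001 -0.039]
 [ 0.009 -0.001 -0.044]
 [ 0.01  -0.001 -0.05 ]
 [ 0.009 -0.001 -0.053]
 [ 0.031 -0.001 -0.093]]
```

>>> {"api": "play_rows", "payload": {
  "rows": [
    [0,0,-2,0,0,0,0.4],
    [0,0,-3,0,0,0,0.4],
    [0,0,-3,0,0,0,0.4],
    [0,0,-3,0,0,0,0.4],
    [0,0,-3,0,0,0,0.4]
  ]
}}

```text
time: 4.25
tool_pos: [0.6225, 0.0044, 0.2056]
tool_rot: [3.141, -0.001, -2.928]
contact_force: [0.5, -0.1, -0.1]
opening: 0.0341
grip_force: 0.0
```

```bash
python3 - <<'E'
from m import *
s=robot.observe();print(s['tool_pos'],s['opening'])
c=measure('wrist');R=Ro.from_euler('xyz',s['tool_rot'])
T=np.full(c['P'].shape,np.nan);ok=c['d']>0;T[ok]=R.inv().apply(c['P'][ok]-s['tool_pos'])
f=ok&(abs(T[...,1])<.06)&(T[...,2]<.025)&(T[...,2]>-.08)&(abs(T[...,0])<.03)&~c['red']
q=T[f];
for side in(-1,1):
    g=q[np.sign(q[:,1])==side]
    for z in np.arange(-.07,.025,.005):
        k=g[abs(g[:,2]-z)<.0025]
        if len(k)>3:print(side,round(z,3),len(k),k.min(0).round(3),k.max(0).round(3))
print('red',np.percentile(c['P'][c['red']],[1,50,99],axis=0).round(4))
w=c['p'];a=cam('scene')['p'];b=cam('side')['p']
fz=lambda p,x,y:cv2.resize(p[y:y+90,x:x+100],(400,300))
cv2.imwrite('pics/w4.png',np.vstack([np.hstack([fz(a,190,120),fz(b,170,110)]),cv2.resize(w[170:300],(800,300))])[:,:,::-1])
E
```

```text
[0.62253013 0.0044425  0.20564387] 0.03406493509201568
-1 -0.07 53 [-0.007 -0.02  -0.072] [ 0.007 -0.02  -0.068]
-1 -0.065 46 [-0.011 -0.02  -0.067] [ 0.003 -0.02  -0.063]
-1 -0.06 109 [-0.011 -0.023 -0.062] [ 0.011 -0.018 -0.058]
-1 -0.055 94 [-0.01  -0.027 -0.057] [ 0.011 -0.018 -0.053]
-1 -0.05 107 [-0.01  -0.027 -0.052] [ 0.011 -0.018 -0.048]
-1 -0.045 102 [ 0.003 -0.029 -0.047] [ 0.011 -0.018 -0.043]
-1 -0.04 125 [ 0.    -0.03  -0.042] [ 0.012 -0.018 -0.038]
-1 -0.035 111 [-0.003 -0.031 -0.037] [ 0.011 -0.018 -0.033]
-1 -0.03 122 [-0.005 -0.034 -0.032] [ 0.011 -0.018 -0.028]
-1 -0.025 112 [-0.007 -0.033 -0.027] [ 0.011 -0.018 -0.023]
-1 -0.02 79 [-0.009 -0.029 -0.022] [ 0.011 -0.017 -0.018]
-1 -0.015 39 [-0.007 -0.024 -0.017] [ 0.011 -0.018 -0.014]
-1 0.015 9 [-0.007 -0.006  0.016] [ 0.002 -0.001  0.017]
-1 0.02 5 [-0.006 -0.007  0.018] [ 0.002 -0.003  0.02 ]
1 -0.07 49 [-0.008  0.019 -0.072] [ 0.006  0.019 -0.068]
1 -0.065 50 [-0.011  0.019 -0.067] [ 0.003  0.019 -0.063]
1 -0.06 107 [-0.011  0.017 -0.062] [ 0.011  0.024 -0.058]
1 -0.055 86 [-0.01   0.017 -0.057] [ 0.011  0.025 -0.053]
1 -0.05 109 [-0.01   0.017 -0.052] [ 0.011  0.027 -0.048]
1 -0.045 114 [ 0.003  0.017 -0.047] [ 0.011  0.028 -0.043]
1 -0.04 116 [ 0.     0.017 -0.042] [ 0.011  0.029 -0.038]
1 -0.035 118 [-0.002  0.017 -0.037] [ 0.011  0.03  -0.033]
1 -0.03 120 [-0.004  0.017 -0.032] [ 0.011  0.033 -0.028]
1 -0.025 115 [-0.007  0.017 -0.027] [ 0.011  0.033 -0.023]
1 -0.02 77 [-0.009  0.017 -0.022] [ 0.011  0.029 -0.018]
1 -0.015 39 [-0.004  0.017 -0.017] [ 0.011  0.025 -0.014]
1 0.015 18 [-0.008  0.     0.016] [0.003 0.009 0.017]
1 0.02 6 [-0.007  0.004  0.018] [0.003 0.009 0.022]
red [[ 0.6146 -0.0018  0.1591]
 [ 0.6183  0.0049  0.1881]
 [ 0.6287  0.0121  0.19  ]]
```

View pics/w4.png

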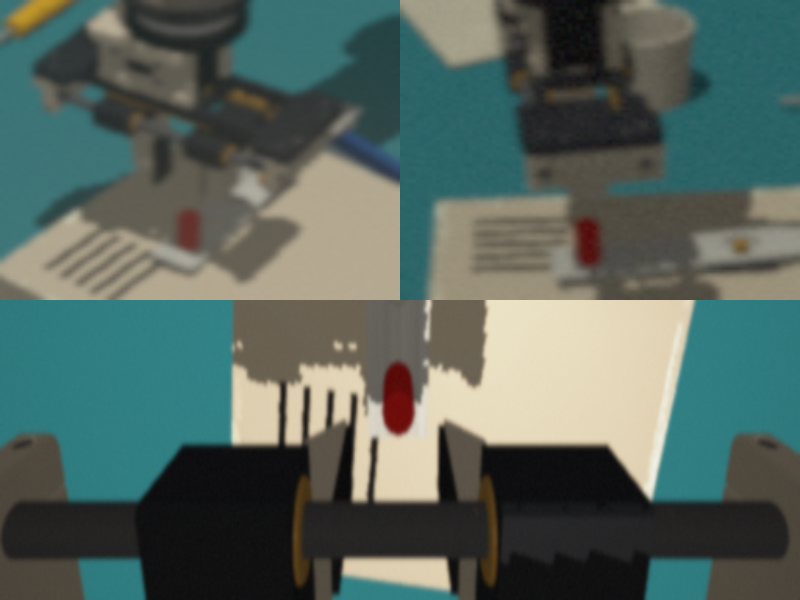

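The fingertips really end at tool z ≈ -14 mm, about 30 mm shorter than stated. Both outside views show the tips clear above the untouched knob. I'll go lower in guarded steps.

>>> {"api": "play_rows", "payload": {
  "rows": [
    [0,0.1,1.5,0,0,0,0.4],
    [0,0.1,2.5,0,0,0,0.4],
    [0,0.1,3.5,0,0,0,0.4],
    [0,0.1,4,0,0,0,0.4],
    [0,0.1,4,0,0,0,0.4]
  ]
}}

```text
time: 4.9
tool_pos: [0.6223, 0.0054, 0.1655]
tool_rot: [3.141, -0.002, -2.928]
contact_force: [-0.4, 0.3, 0.6]
opening: 0.0365
grip_force: 0.0
```

>>> {"api": "play_rows", "payload": {
  "rows": [
    [0,0,0.5,0,0,0,0.4],
    [0,0,1.0,0,0,0,0.4],
    [0,0,1.2,0,0,0,0.4],
    [0,0,1.2,0,0,0,0.4],
    [0,0,1.2,0,0,0,0],
    [0,0,1.2,0,0,0,0],
    [0,0,1.2,0,0,0,0],
    [0,0,1.2,0,0,0,0],
    [0,0,1.2,0,0,0,0]
  ],
  "squeeze": 20
}}

```text
time: 5.8
tool_pos: [0.6229, 0.0054, 0.1546]
tool_rot: [-3.142, 0.0, -2.928]
contact_force: [0.3, 0.6, 0.3]
opening: 0.0155
grip_force: 20.0
```

>>> {"api": "play_rows", "payload": {
  "rows": [
    [0.01,0,-0.4,0,-0.02,0,0],
    [0.03,0,-0.8,0,-0.04,0,0],
    [0.05,0,-1.2,0,-0.06,0,0],
    [0.08,0,-1.6,0,-0.08,0,0],
    [0.12,0,-2.0,0,-0.1,0,0],
    [0.17,0,-2.4,0,-0.12,0,0],
    [0.23,0,-2.8,0,-0.14,0,0],
    [0.3,0,-3.2,0,-0.16,0,0],
    [0.3,0,-3.2,0,-0.16,0,0],
    [0.3,0,-3.2,0,-0.16,0,0]
  ]
}}

```text
time: 6.8
tool_pos: [0.6197, 0.0046, 0.1867]
tool_rot: [-3.142, 0.16, -2.928]
contact_force: [-0.3, 0.5, -1.4]
opening: 0.0154
grip_force: 20.0
```

```bash
cat > tip.py <<'E'
from kin import *
# TCP pose with bar tipped th, far hole aimed at xy 'pin' with pivot distance r (hole point at r_h along bar)
def pose(pin,r,th,zb=.0026):
    t,b,p,u=sol(np.array(pin),r)
    k=p+u*(.2*np.cos(th)-zb*np.sin(th));z=.152+.2*np.sin(th)+zb*np.cos(th)
    R=Ro.from_euler('z',b)*Ro.from_euler('y',-th)*Ro.from_matrix(np.array([[-1,0,0],[0,1,0],[0,0,-1.]]))
    return np.r_[k,z],R.as_euler('xyz'),t,b
E
python3 - <<'E'
from m import *
from tip import *
s=robot.observe();print(s['tool_pos'],s['tool_rot'])
for r in(.108,.12,.132,.144,.155,.163):
    P,e,t,b=pose([.5302,-.0096],r,.16);print(r,round(t,3),round(b,3),P.round(4),rel(P,e))
c=measure('wrist','w5');P=c['P'];h=c['hsv']
cv2.imwrite('pics/w5b.png',cv2.resize(c['p'][20:250,150:380][:,:,::-1],(600,600)))
E
```

```text
[0.61972245 0.00464814 0.18674756] [-3.14150749  0.1602051  -2.92845781]
0.108 0.01 0.251 [0.6164 0.0125 0.1864] (array([0.16, 0.84, 0.01]), array([-0.006,  0.   , -0.037]))
0.12 0.09 0.21 [0.6055 0.0064 0.1864] (array([ 1.34,  0.48, -0.18]), array([0.   , 0.   , 0.003]))
0.132 0.172 0.168 [0.5943 0.0013 0.1864] (array([ 2.53,  0.21, -0.38]), array([0.007, 0.   , 0.044]))
0.144 0.256 0.126 [ 0.5828 -0.0029  0.1864] (array([ 3.72,  0.04, -0.57]), array([0.014, 0.   , 0.086]))
0.155 0.334 0.087 [ 0.5721 -0.006   0.1864] (array([ 4.82, -0.03, -0.75]), array([0.02 , 0.   , 0.125]))
0.163 0.391 0.058 [ 0.5642 -0.0076  0.1864] (array([ 5.62, -0.03, -0.88]), array([0.025, 0.   , 0.153]))
```

View pics/w5b.png

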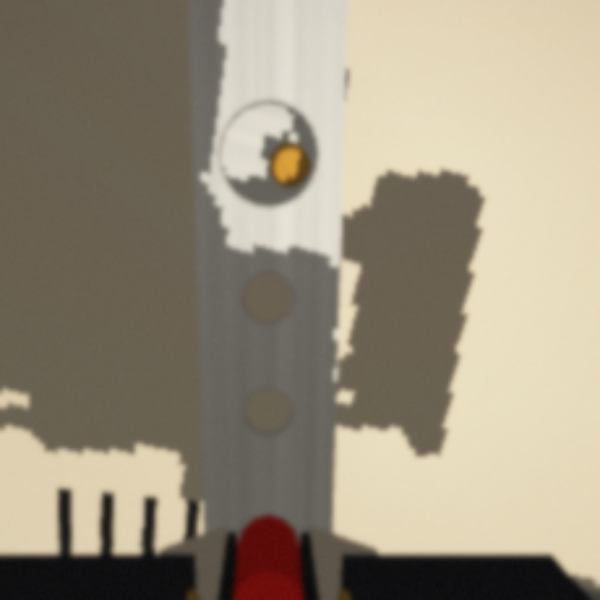

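The bar is tipped well clear: the pin is visible through the big hole, with the two 12 mm holes below it and the knob in the pads. Now I'll swing the window.

>>> {"api": "play_rows", "payload": {
  "rows": [
    [0.5,0.28,-0.06,0,0,0,0],
    [1.34,0.45,-0.18,0,0,0.003,0],
    [1.9,0.33,-0.28,0.003,0,0.02,0],
    [2.53,0.21,-0.38,0.007,0,0.044,0],
    [3.1,0.12,-0.47,0.01,0,0.065,0],
    [3.72,0.04,-0.57,0.014,0,0.086,0],
    [4.25,0,-0.66,0.017,0,0.105,0],
    [4.82,-0.03,-0.75,0.02,0,0.125,0],
    [5.2,-0.03,-0.81,0.022,0,0.139,0],
    [5.62,-0.03,-0.88,0.025,0,0.153,0],
    [5.62,-0.03,-0.88,0.025,0,0.153,0],
    [5.62,-0.03,-0.88,0.025,0,0.153,0]
  ]
}}

```text
time: 8.05
tool_pos: [0.5635, -0.0075, 0.1859]
tool_rot: [3.142, 0.158, -3.083]
contact_force: [-1.8, -0.3, 0.3]
opening: 0.015
grip_force: 20.0
```

```bash
python3 - <<'E'
from m import *
s=robot.observe();print(s['tool_pos'],s['tool_rot'],s['contact_force'])
c=measure('wrist','w6')
# bar-frame predictions: hole centre, underside & top face
R=Ro.from_euler('xyz',s['tool_rot']).as_matrix();T=lambda x,y,z:s['tool_pos']+R@[x,y,z]
for n,x in(('far',.035),('mid',.063),('big',.095)): print(n,T(x,0,.0006).round(4),proj(c,T(x,0,.0006)).round(1),proj(c,T(x,0,.0046)).round(1))
print('pin',proj(c,[.5302,-.0096,.161]))
cv2.imwrite('pics/w6b.png',cv2.resize(c['p'][120:250,185:315][:,:,::-1],(600,600)))
E
```

```text
[ 0.56346968 -0.00750076  0.18585206] [ 3.14152136  0.15809118 -3.08323724] [-1.75347567 -0.33988868  0.33923366]
far [ 0.5291 -0.0095  0.1797] [[252.9 177.6]] [[252.9 176.3]]
mid [ 0.5015 -0.0111  0.1753] [[252.9 133.8]] [[252.8 133.3]]
big [ 0.4699 -0.013   0.1703] [[252.8  78.4]] [[252.8  79.2]]
pin [[252.626952  169.1330541]]
```

View pics/w6b.png

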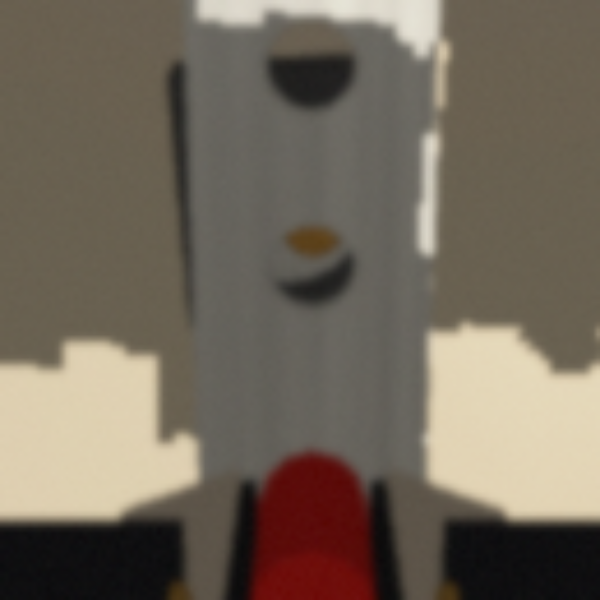

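The far hole is centred at native (252.6,177), as predicted. The pin shows through it at the same column and a little beyond, with its near edge at row 175. I'll lower to about 3 mm above the pin and measure again.

```bash
python3 - <<'E'
from tip import *
c=cam('wrist');print(proj(c,[[.5340,-.0096,.161],[.5352,-.0096,.1598]]))
for th in(.13,.1,.085):
    P,e,t,b=pose([.5302,-.0096],.165*np.cos(th)+.002*np.sin(th),th);print(th,round(t,3),P.round(4),rel(P,e))
E
```

```text
[[252.31638422 174.06784081]
 [252.22170497 174.99353949]]
0.13 0.398 [ 0.5643 -0.0077  0.1805] (array([ 0.01, -0.03,  0.53]), array([0.001, 0.028, 0.004]))
0.1 0.401 [ 0.5645 -0.0078  0.1746] (array([ 0.08, -0.03,  1.12]), array([0.001, 0.058, 0.006]))
0.085 0.403 [ 0.5646 -0.0078  0.1716] (array([ 0.12, -0.04,  1.42]), array([0.001, 0.073, 0.006]))
```

>>> {"api": "play_rows", "payload": {
  "rows": [
    [0.01,-0.03,0.25,0,0.014,0.002,0],
    [0.01,-0.03,0.53,0.001,0.028,0.004,0],
    [0.04,-0.03,0.82,0.001,0.043,0.005,0],
    [0.08,-0.03,1.12,0.001,0.058,0.006,0],
    [0.12,-0.04,1.42,0.001,0.073,0.006,0],
    [0.12,-0.04,1.42,0.001,0.073,0.006,0],
    [0.12,-0.04,1.42,0.001,0.073,0.006,0]
  ]
}}

```text
time: 8.85
tool_pos: [0.5656, -0.0079, 0.1719]
tool_rot: [-3.141, 0.087, -3.089]
contact_force: [-1.8, -0.6, 0.2]
opening: 0.0151
grip_force: 20.0
```

```bash
python3 - <<'E'
from m import *
s=robot.observe();print(s['tool_pos'],s['tool_rot'],s['contact_force'])
c=measure('wrist','w7')
R=Ro.from_euler('xyz',s['tool_rot']).as_matrix();T=lambda x,y,z:s['tool_pos']+R@[x,y,z]
print('far under',T(.035,0,.0046).round(4),proj(c,T(.035,0,.0046)).round(1),proj(c,T(.035,0,.0006)).round(1))
print('pin near/far edges',proj(c,[[.5340,-.0096,.161],[.5264,-.0096,.161],[.5302,-.0058,.161],[.5302,-.0134,.161]]).round(1).tolist())
cv2.imwrite('pics/w7b.png',cv2.resize(c['p'][150:210,222:282][:,:,::-1],(600,600),interpolation=2))
E
```

```text
[ 0.56555496 -0.00790784  0.17187763] [-3.1411474   0.08706769 -3.08933585] [-1.79093175 -0.64320528  0.16593406]
far under [ 0.5311 -0.0097  0.1643] [[252.9 176.3]] [[252.9 177.7]]
pin near/far edges [[252.8, 178.9], [253.4, 168.1], [258.7, 173.8], [247.5, 173.3]]
```

View pics/w7b.png

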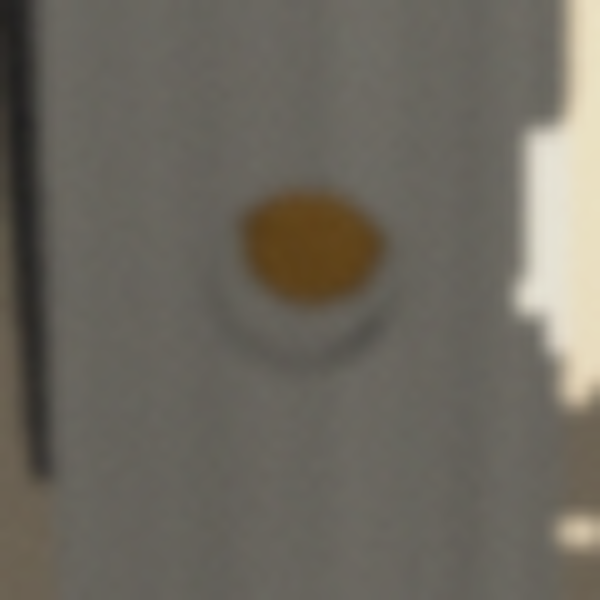

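The pin sits about 0.6 mm right of the hole's centre, and the hole will end about 1 mm too far along the bar. I'll correct both and feel downward.

>>> {"api": "play_rows", "payload": {
  "rows": [
    [0.09,0.04,0,0,0,0,0],
    [0.09,0.04,0,0,0,0,0],
    [0.09,0.04,0.1,0,0.005,0,0],
    [0.09,0.04,0.2,0,0.01,0,0],
    [0.09,0.04,0.3,0,0.015,0,0],
    [0.1,0.04,0.4,0,0.02,0,0],
    [0.1,0.04,0.5,0,0.025,0,0],
    [0.1,0.04,0.6,0,0.03,0,0],
    [0.1,0.04,0.6,0,0.03,0,0]
  ]
}}

```text
time: 9.8
tool_pos: [0.5649, -0.0076, 0.1657]
tool_rot: [-3.141, 0.057, -3.089]
contact_force: [2.0, 0.5, 0.8]
opening: 0.0156
grip_force: 20.0
```

```bash
python3 - <<'E'
from m import *
s=robot.observe();print(s['time'],s['tool_pos'].round(4),s['tool_rot'].round(4),s['contact_force'].round(2),s['torque'].round(3))
R=Ro.from_euler('xyz',s['tool_rot']).as_matrix();T=lambda x,y,z:s['tool_pos']+R@[x,y,z]
print('far under',T(.035,0,.0046).round(4))
E
```

```text
9.8 [ 0.5649 -0.0076  0.1657] [-3.1412  0.0565 -3.0895] [2.02 0.47 0.76] [ 0.006 -0.402  0.042]
far under [ 0.5303 -0.0094  0.1592]
```

>>> {"api": "play_rows", "payload": {
  "rows": [
    [0,0,0.1,0,0.005,0,0],
    [0,0,0.2,0,0.01,0,0],
    [0,0,0.3,0,0.015,0,0],
    [0,0,0.3,0,0.015,0,0]
  ]
}}

```text
time: 10.2
tool_pos: [0.565, -0.0076, 0.1627]
tool_rot: [-3.141, 0.041, -3.089]
contact_force: [2.6, 0.3, 0.7]
opening: 0.0154
grip_force: 20.0
```

>>> {"api": "play_rows", "payload": {
  "rows": [
    [0,0,0.1,0,0.005,0,0],
    [0,0,0.2,0,0.01,0,0],
    [0,0,0.3,0,0.015,0,0],
    [0,0,0.4,0,0.02,0,0],
    [0,0,0.4,0,0.02,0,0]
  ]
}}

```text
time: 10.7
tool_pos: [0.5652, -0.0076, 0.1587]
tool_rot: [-3.141, 0.021, -3.089]
contact_force: [2.2, -0.2, 1.2]
opening: 0.0153
grip_force: 20.0
```

>>> {"api": "play_rows", "payload": {
  "rows": [
    [0,0,0.1,0,0.005,0,0],
    [0,0,0.2,0,0.01,0,0],
    [0,0,0.3,0,0.015,0,0],
    [0,0,0.35,0,0.018,0,0],
    [0,0,0.35,0,0.018,0,0]
  ]
}}

```text
time: 11.2
tool_pos: [0.5652, -0.0076, 0.1553]
tool_rot: [-3.141, 0.003, -3.09]
contact_force: [1.5, 0.1, 0.6]
opening: 0.0154
grip_force: 20.0
```

>>> {"api": "play_rows", "payload": {
  "rows": [
    [0,0,0.05,0,0.003,0,0],
    [0,0,0.05,0,0.003,0,0]
  ]
}}

```text
time: 11.4
tool_pos: [0.5652, -0.0076, 0.1549]
tool_rot: [-3.141, 0.001, -3.089]
contact_force: [1.1, 0.3, 0.6]
opening: 0.015
grip_force: 20.0
```

>>> {"api": "play_rows", "payload": {
  "rows": [
    [0,0,0.03,0,0,0,0],
    [0,0,0.05,0,0,0,0],
    [0,0,0.05,0,0,0,0]
  ]
}}

```text
time: 11.7
tool_pos: [0.5653, -0.0076, 0.1545]
tool_rot: [-3.141, 0.001, -3.089]
contact_force: [1.1, -0.7, 1.5]
opening: 0.0152
grip_force: 20.0
```

>>> {"api": "play_rows", "payload": {
  "rows": [
    [0,0,0.04,0,0,0,0],
    [0,0,0.08,0,0,0,0],
    [0,0,0.08,0,0,0,0]
  ]
}}

```text
time: 12.0
tool_pos: [0.5653, -0.0076, 0.1544]
tool_rot: [-3.141, 0.002, -3.089]
contact_force: [0.2, 0.3, 5.8]
opening: 0.015
grip_force: 20.0
```

The force rises to 5.8 N with no further travel, at the height the bar had at the start, so it is home. I'll relax, open and back off straight up.

>>> {"api": "play_rows", "payload": {
  "rows": [
    [0,0,-0.08,0,0,0,0],
    [0,0,-0.08,0,0,0,0],
    [0,0,-0.08,0,0,0,0.4],
    [0,0,-0.08,0,0,0,0.4],
    [0,0,-0.08,0,0,0,0.4],
    [0,0,-0.08,0,0,0,0.4],
    [0,0,-0.08,0,0,0,0.4],
    [0,0,-1,0,0,0,0.4],
    [0,0,-3,0,0,0,0.4],
    [0,0,-6,0,0,0,0.4],
    [0,0,-9,0,0,0,0.4],
    [0,0,-12,0,0,0,0.4],
    [0,0,-12,0,0,0,0.4],
    [0,0,-12,0,0,0,0.4]
  ]
}}

```text
time: 13.4
tool_pos: [0.5653, -0.0075, 0.2745]
tool_rot: [-3.141, 0.003, -3.089]
contact_force: [-0.1, -0.4, -0.9]
opening: 0.0369
grip_force: 0.0
```

```bash
python3 - <<'E'
from m import *
s=robot.observe();print(s['time'],s['tool_pos'],s['contact_force'])
c=measure('wrist','w8');P=c['P'];h=c['hsv']
t=P[c['red']];t=t[t[:,2]>.186];print('knob top',(t.min(0)/2+t.max(0)/2).round(4))
b=(np.array([.5652,-.0078])-np.array([.3654,-.0179]));u=b/np.linalg.norm(b)
for d in(.06,.1,.135,.15,.18):
    uv=proj(c,np.r_[np.array([.3654,-.0179])+u*d,.154])[0].round().astype(int);
    if 2<uv[1]<380:print(d,uv,np.median(P[uv[1]-2:uv[1]+3,uv[0]-2:uv[0]+3,2]).round(4))
uv=proj(c,[.5302,-.0096,.161])[0];print(uv)
x,y=uv.round().astype(int);cv2.imwrite('pics/w8b.png',cv2.resize(c['p'][y-60:y+60,x-60:x+60][:,:,::-1],(600,600)))
E
```

```text
13.4 [ 0.56528473 -0.00750507  0.27454725] [-0.12677465 -0.39595598 -0.93389549]
knob top [ 0.5644 -0.0078  0.1884]
0.06 [252  42] 0.1551
0.1 [252  87] 0.1408
0.135 [252 123] 0.1409
0.15 [252 137] 0.1551
0.18 [252 165] 0.155
[252.41170174 152.59290455]
```

View pics/w8b.png

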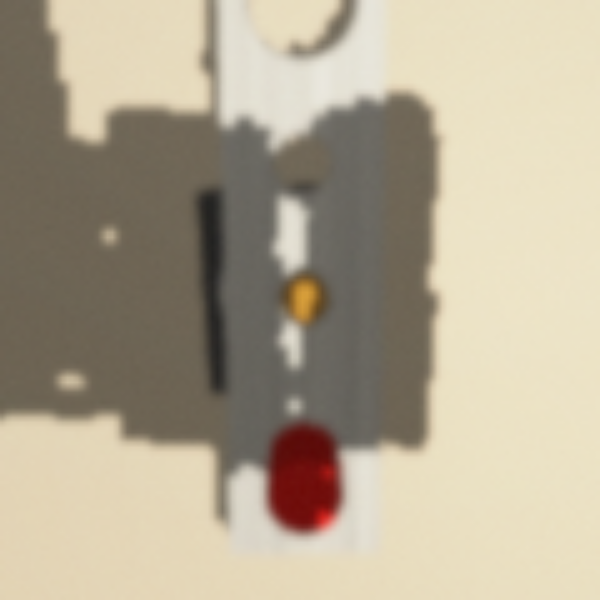

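The pin stands up through the last hole (crop pixel 303,298) and the bar lies flat: its top is at 155 mm both near the pivot and near the knob, and the knob top is at 188 mm. The gripper is clear, so I'm handing in.

```bash
python3 -c "
from h import *
print(robot.hand_in())"
```

```text
the job is handed in; nothing more can be done
None
```

The stay's last hole is fully home over the pin, the window is about 0.4 rad wider by my calculation, the bar is let go with the gripper clear, and the job was handed in at about 13.5 s; no verdict came back.

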